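Set a rim's valve to twelve o'clock on the wheel stand

ROBOT

A 7-joint arm with a two-finger parallel gripper is mounted at the origin on the work surface. World frame = base frame: x ahead of the robot, y to its left, z up, the work surface at z = 0. Lengths are in mm, angles in rad, forces in N, time in s.
With the tool pointing down it reaches from about 425 to 825 mm from the base axis. Payload 3.6 kg.
Tool frame: the origin (TCP) lies on the centre line of the jaws, within the pads' length; the fingertips stand 25 mm ahead of it and the grasp point (between the pads) lies 6 mm ahead of it (ctrl.tip_extent is the distance from the TCP to the fingertips, in mm); z points along the fingers, y is the line along which they close (so a half turn about z gives the same grasp; the last joint's range is limited). The gripper opens to 93 mm and grips with 3 to 60 N. Pads are 15 mm wide; open, the fingers measure 128 mm over their backs; the gripper's body (75 mm by 188 mm) begins 65 mm behind the grasp point.
Start: joints at [-1.268, 0.615, -0.013, 1.423, 0.008, 1.103, -0.04], TCP at [210.472, 614.951, 243.64] pointing down, gripper open.
Joint ranges: [-3.12, 3.12], [-0.3, 2.06], [-1.34, 1.32], [0.26, 2.42], [-1.36, 4.5], [0.01, 1.98], [-2.84, 2.84]. Speed limits (rad/s): [2.79, 2.79, 3.14, 3.14, 3.14, 3.14, 3.14].

INTERFACE

Orientations are given as a 3x3 rotation matrix whose columns are the frame's x, y, z axes.
In Python, from cell import ctrl gives the robot as it stands. The module is installed in compiled form; this text tells all that it offers.
- The arm moves only by the tool drive_tool, never from a script. Its argument "rows" is a list of rows, each a list of 5 numbers: the shift along the world's x, y, z in mm, then the turn about the world's z in rad, then the closure in counts, from 0 (fully open) to 255 (shut). In form: [[x, y, z, twist, claw], ...]. A call has 1 to 20 rows; each row shifts and turns the commanded pose from where the row before left it; what a row does not reach is not made up. A row lasts 1/10 s, in which the tool goes at most 50 mm and 8.59 degrees, less where a joint would pass 70% of its speed; a pose out of reach is approached as far as the arm can. A call with a gripper value outside its range is refused whole. The fingers move at their own pace and stop on an object; "force" is the grip in N (left out, the last holds). Time passes only in rows, so rows that do not move let the fingers close. It gives the time, the measured TCP pose, the force, the opening and the grip force at its end, in the units of the state.
- ctrl.read_state(): the state, without advancing time (a new reading comes with each control period).
- ctrl.capture(name): name is "side" or "top" or "wrist"; returns the picture (384x512x3 uint8, red, green, blue); there is no depth.
- ctrl.calibration(name): a dict with "K" (3x3 intrinsics, pixels), "world_to_cam" (4x4, takes a point from world to camera coordinates). Camera axes: x right, y down, z forward; pixel columns grow to the right and rows downward; lengths in mm; the calibration is good to about 2 mm. A picture is of the moment at which its call begins: read the wrist's pose just before it. calibration takes no time and is no camera call; for the wrist camera it gives the pose at the moment of the call.
- ctrl.sign_off(): hands the job in; it is judged then, once.
The state is a dict: "time": time; "joint_pos": joint angles; "joint_vel": joint speeds; "joint_torque": joint torques, N m; "eef_pos": TCP position; "eef_rot": TCP orientation; "force": force on the tool from outside, world axes, zero at the start; "ft_torque": the same for the moment, N m; "grip_width": opening from 0.0 (shut) to 1.0 (fully open); "gripper_force": force on a finger pad.
Only numpy, scipy, OpenCV 4.12 (cv2) and the standard library are available. Lean on these libraries where they do the work, as an engineer would, in place of code of your own. Each camera call takes 0.05 s, during which the arm holds its last target. There are 200 camera calls.

TASK

Before the run-out check, turn the bare wheel in the bench stand until its valve stem is straight up at twelve o'clock, directly above the axle, and leave it standing still. Push it round gently by its spokes with the fingertips or the outside of the fingers, going on to the next spoke as one goes out of reach: do not grip a spoke, and keep off the rim and the rubber valve. Do not move the dial indicator, the spacers or the screw.

Things in the scene. Friction and masses are not known exactly. Their poses are not given: they have to be found in the camera images.
- stand: Steel bench stand, fixed. Origin on the bench under the wheel's centre; x along the axle, away from the robot, y left, z up. Base 230 x 225 mm, 20 mm high. At x = -80 and +80 mm an A-shaped frame (legs 12 mm thick, spread to y = +-92 mm at the base) holds the axle in a block 16 x 36 mm, top at 193 mm. Axle 15 mm thick, 200 mm long, 175 mm above the bench.
- wheel: Bare 10-inch cast motorcycle rim with hub and spokes, no tyre, 282 mm across, 1.6 kg, upright on the stand. Origin at its centre on the axle; x along the axle away from the robot; z from the axle through the valve: done when z points up. Balanced; the seals drag with 0.15 N m (2 N at mid-spoke), so it turns either way without end and stays where it is left.
- wheel_centre (a point): Wheel's centre on the axle, axes as the wheel's. Hub 56 mm thick (68 mm at its flange), 60 mm long. Five straight spokes, 18 mm wide and 22 mm deep along the axle (x = -23 to -1 mm), run from the hub to 106 mm from the axle, at 36, 108, 180, 252 and 324 degrees from the valve. The windows between them are open right through; the valve stands in the middle of one.
- valve_tip (a point): Inner end of the valve stem, 72 mm from the axle and 12 mm on the robot's side of the wheel's middle plane; axes as the wheel's.
- valve: Black rubber snap-in valve, 13 mm thick, standing in the rim's well and pointing at the axle, from 106 to 72 mm from it. Origin at its root on the rim, 106 mm from the axle. Not to be pushed.
- rim: The rim of the wheel, turning with it; origin and axes as the wheel's. 282 mm outside, 50 mm wide along the axle (x = -25 to +25 mm). Its inner face is 106 mm from the axle over the spokes (x = -20 to -3 mm) and widens to 120 mm at the edges. Not to be pushed.
- indicator: Dial indicator on a magnetic base (60 x 50 x 55 mm) with a column 245 mm high, loose, parked to the left of the wheel with its plunger pointing at the rim. Origin under the base.
- spacer_thick: Bright steel ring spacer, 110 mm across, 52 mm high, loose on the bench right of the stand. Origin under its centre.
- spacer_thin: Bright steel ring spacer, 110 mm across, 36 mm high, loose on the bench right of the stand. Origin under its centre.
- screw: Socket-head screw, 92 mm tall, shank 12 mm, standing on its 18 mm head, loose on the bench left of the stand. Origin under the head.

How it is judged:
By the outcome, as a careful person would: the job done as asked, in the order asked, and still so for the second after the job is handed in, with the robot touching nothing.
It also fails if it takes over 67 s, if anything falls off the work surface, if the arm or the gripper's body presses on something with over 40 N, if the wrist force passes 120 N, or if a joint passes its speed limit or range.

## Working session

There is one attempt and no reset: what is moved stays moved. The work goes in short steps, Python scripts to look and compute and a tool call to move; the robot and the scene stay as the last step left them, time stands still between calls to the robot, and variables do not carry over. Pictures are saved under pics/ and viewed, at most 10 in all, crops included, and the job is handed in when it is done.

Besides the shell and the picture viewer there is one more tool, called after "Emit:" by a JSON object that holds its "api" and its "payload". drive_tool: Moves the arm, as the interface text tells. Its arguments: {"type":"object","properties":{"rows":{"type":"array"},"force":{"type":"number"}},"required":["rows"]}

```bash
mkdir -p pics; python3 - <<'E'
from cell import ctrl
import cv2,numpy as np
s=ctrl.read_state();print(s['time'],s['eef_pos'],np.round(s['eef_rot'],3).tolist(),s['grip_width'],ctrl.tip_extent)
ims=[]
for n in("side","top","wrist"):
    im=ctrl.capture(n);cv2.imwrite(f"pics/{n}0.png",im[:,:,::-1]);c=ctrl.calibration(n)
    print(n,np.round(c["K"],1).tolist(),np.round(c["world_to_cam"],3).tolist())
    ims.append(im)
cv2.imwrite("pics/all0.png",cv2.resize(np.hstack(ims[:2])[:,:,::-1],(800,300)))
E
```

```text
0.0 [210.24532743 614.29629092 242.4880424 ] [[-0.946, 0.324, -0.001], [0.324, 0.946, -0.002], [-0.0, -0.003, -1.0]] 1.0019334732488787 25.0
side [[484.8, 0.0, 258.5], [0.0, 484.8, 193.6], [0.0, 0.0, 1.0]] [[-0.783, 0.622, 0.008, 487.859], [0.405, 0.519, -0.753, -116.503], [-0.472, -0.587, -0.658, 1566.791], [0.0, 0.0, 0.0, 1.0]]
top [[400.8, 0.0, 255.6], [0.0, 400.8, 194.4], [0.0, 0.0, 1.0]] [[-0.025, -0.999, 0.036, -15.654], [-0.99, 0.02, -0.142, 633.38], [0.141, -0.039, -0.989, 1051.661], [0.0, 0.0, 0.0, 1.0]]
wrist [[307.1, 0.0, 257.1], [0.0, 307.1, 191.0], [0.0, 0.0, 1.0]] [[0.324, 0.946, -0.003, -648.656], [0.903, -0.308, 0.301, -35.095], [0.284, -0.1, -0.954, 393.403], [0.0, 0.0, 0.0, 1.0]]
```

View pics/side0.png

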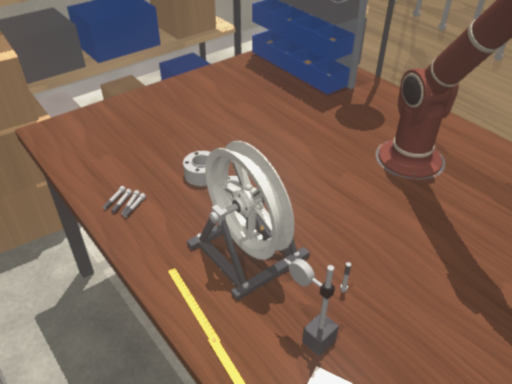

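View pics/top0.png

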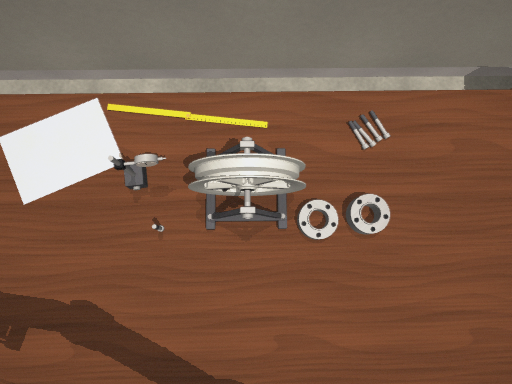

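The side view shows the wheel at about (248,200), the indicator at (320,310) and the screw at (347,275). The top view shows the wheel at (247,175), with its axle running nearly along world x. Next I'll check the gripper's geometry and fit the wheel's position.

```bash
cat > h.py <<'E'
from cell import ctrl
import cv2,numpy as np
def proj(n,P,c=None):
    c=c or ctrl.calibration(n);P=np.atleast_2d(P);T=np.array(c["world_to_cam"])
    q=(P@T[:3,:3].T+T[:3,3])@np.array(c["K"]).T
    return q[:,:2]/q[:,2:]
def ray(n,uv,axis,val,c=None):
    c=c or ctrl.calibration(n);T=np.array(c["world_to_cam"]);R=T[:3,:3];o=-R.T@T[:3,3]
    d=R.T@np.linalg.inv(np.array(c["K"]))@np.array([*uv,1.]);return o+d*(val-o[axis])/d[axis]
E
python3 - <<'E'
from h import *
for n in("side","top","wrist"):
    T=np.array(ctrl.calibration(n)["world_to_cam"]);print(n,"pos",-T[:3,:3].T@T[:3,3])
s=ctrl.read_state()
T=np.array(ctrl.calibration("wrist")["world_to_cam"]);o=-T[:3,:3].T@T[:3,3]
print("cam in tool",np.array(s['eef_rot']).T@(o-s['eef_pos']))
print("axle near end",ray("top",(247,217),2,175),"far",ray("top",(247,138),2,175),"rim top",ray("top",(247,175),2,316))
print("rim L,R",ray("top",(190,176),2,175),ray("top",(305,176),2,175))
print("base corners",[ray("top",p,2,20)[:2].round() for p in((206,228),(286,228),(206,150),(286,150))])
print("ind",ray("top",(136,188),2,55), "screw",ray("top",(158,228),2,92))
a=cv2.resize(cv2.imread("pics/side0.png")[120:310,170:370],None,fx=2.5,fy=2.5)[:384]
w=cv2.imread("pics/wrist0.png");t=cv2.resize(cv2.imread("pics/top0.png")[120:250,80:330],None,fx=3,fy=3)
cv2.imwrite("pics/c0.png",cv2.resize(np.hstack([cv2.resize(a,(400,384)),w]),(800,337)))
E
```

```text
side pos [1169.30514322  676.06745941  939.18667085]
top pos [ 478.14426072   13.31354932 1130.75500981]
wrist pos [129.87909794 642.41368587 383.65019866]
cam in tool [ 8.51762329e+01  1.28920298e-01 -1.40880011e+02]
axle near end [560.37528209  -2.70090087 175.        ] far [754.9611735   -6.95649308 175.        ] rim top [635.25796045  -2.24132722 316.        ]
rim L,R [662.45981594 132.57900511 175.        ] [ 657.43318826 -146.23166209  175.        ]
base corners [array([546., 108.]), array([ 541., -113.]), array([766., 107.]), array([ 763., -121.])]
ind [655.37264446 292.09208169  55.        ] screw [544.2092374  224.85657118  92.        ]
```

View pics/c0.png

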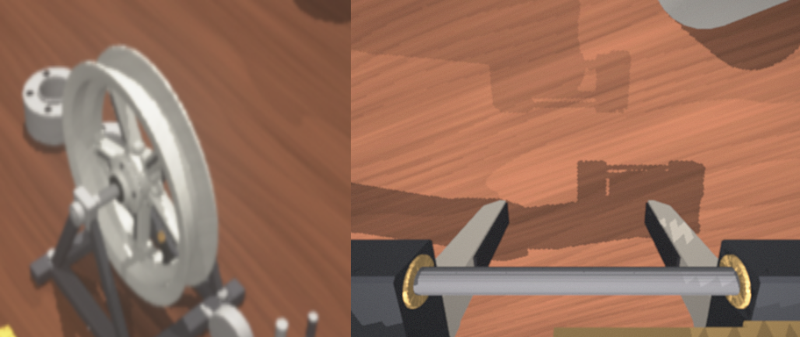

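The wrist view shows that the gripper's body is long along the closing line (tool y), and that the fingers are straight bars about 84 mm long. I'll move the arm in front of the wheel and look from there.

Emit:
{"api": "drive_tool", "payload": {"rows": [[0,0,45,0,0],[0,0,45,0,0],[0,0,45,0,0],[0,0,25,0,0],[20,-44,0,0.024,0],[20,-44,0,0.024,0],[20,-44,0,0.024,0],[20,-44,0,0.024,0],[20,-44,0,0.024,0],[20,-44,0,0.024,0],[20,-44,0,0.024,0],[20,-44,0,0.024,0],[20,-44,0,0.024,0],[20,-44,0,0.024,0],[20,-44,0,0.024,0],[20,-44,0,0.024,0],[20,-44,0,0.024,0],[20,-44,0,0.024,0]]}}

```text
time: 1.95
eef_pos: [490.7, -2.8, 403.6]
eef_rot: [[-1.0, -0.008, -0.0], [-0.008, 1.0, 0.0], [0.0, 0.0, -1.0]]
force: [-0.2, 0.6, 0.3]
grip_width: 0.999
gripper_force: 0.0
```

```bash
python3 - <<'E'
from h import *
s=ctrl.read_state();print(s['time'],s['eef_pos'],np.round(s['eef_rot'],3).tolist(),np.round(s['joint_pos'],3),s['force'])
a=ctrl.capture("side")[:,:,::-1];w=ctrl.capture("wrist")[:,:,::-1]
cv2.imwrite("pics/s1.png",a);cv2.imwrite("pics/w1.png",w)
p=proj("side",s['eef_pos'])[0].astype(int);print(p)
x0=max(0,min(p[0]-100,512-250));y0=max(0,p[1]-140)
cv2.imwrite("pics/c1.png",np.hstack([cv2.resize(a[y0:y0+288,x0:x0+250],(400,460)),cv2.resize(w,(400,300)) if 0 else cv2.copyMakeBorder(cv2.resize(w,(400,300)),0,160,0,0,0)]))
E
```

```text
1.95 [490.71743098  -2.80685911 403.62696819] [[-1.0, -0.008, -0.0], [-0.008, 1.0, 0.0], [0.0, 0.0, -1.0]] [-0.251  0.242  0.281  1.591 -0.069  1.318  1.618] [-0.2204731   0.57654895  0.28826433]
[306  92]
```

View pics/c1.png

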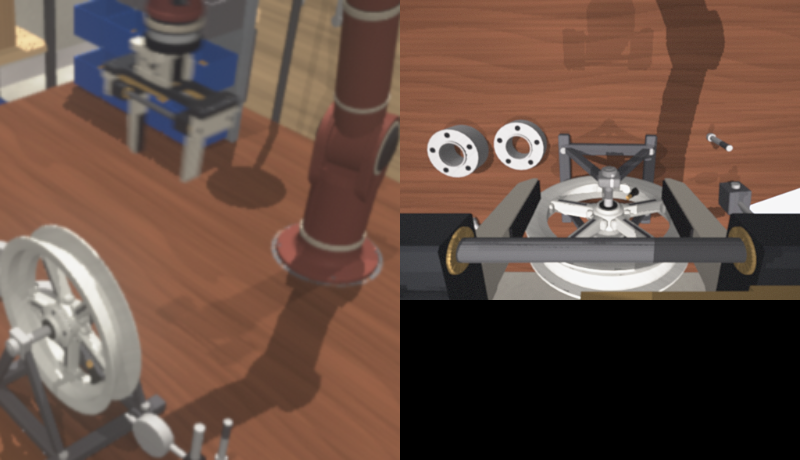

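The wrist view shows the wheel's front. The hub is at about (267,270) in full-picture pixels. The black valve is near (301,243), so it is in the lower window on the +y side. A tool pointing straight down can't get past the rim edge. I'll check how the arm behaves at the edge of its reach, up high and well clear of everything.

Emit:
{"api": "drive_tool", "payload": {"rows": [[0,0,50,0,0],[0,0,50,0,0],[0,0,50,0,0],[0,0,50,0,0],[0,0,50,0,0],[0,0,50,0,0]]}}

```text
time: 2.65
eef_pos: [481.4, -0.4, 663.1]
eef_rot: [[-0.999, -0.007, 0.053], [-0.007, 1.0, 0.001], [-0.053, 0.0, -0.999]]
force: [-1.1, 0.3, -0.7]
grip_width: 1.001
gripper_force: 0.0
```

```bash
python3 - <<'E'
from h import *
s=ctrl.read_state();print(s['time'],s['eef_pos'],np.round(s['eef_rot'],3).tolist(),np.round(s['joint_pos'],3))
E
```

```text
2.65 [ 4.81366985e+02 -3.85488041e-01  6.63082287e+02] [[-0.999, -0.007, 0.053], [-0.007, 1.0, 0.001], [-0.053, 0.0, -0.999]] [-0.156  0.244  0.182  0.868 -0.049  1.981  1.577]
```

Emit:
{"api": "drive_tool", "payload": {"rows": [[0,0,50,0,0],[0,0,50,0,0],[0,0,50,0,0],[0,0,0,0,0],[0,0,-50,0,0],[0,0,-50,0,0],[0,0,-50,0,0]]}}

```text
time: 3.35
eef_pos: [456.9, -0.7, 553.9]
eef_rot: [[-0.988, -0.007, 0.153], [-0.007, 1.0, -0.0], [-0.153, -0.001, -0.988]]
force: [1.6, 0.4, -0.4]
grip_width: 1.001
gripper_force: 0.0
```

```bash
python3 - <<'E'
from h import *
s=ctrl.read_state();print(s['time'],s['eef_pos'],np.round(s['eef_rot'],3).tolist(),np.round(s['joint_pos'],3))
E
```

```text
3.35 [456.92036756  -0.67839243 553.93604163] [[-0.988, -0.007, 0.153], [-0.007, 1.0, -0.0], [-0.153, -0.001, -0.988]] [-0.25   0.073  0.223  1.393 -0.011  1.524  1.548]
```

The tilt builds up at the reach limit and stays, so a forward-pointing tool can be reached. I'll fit a simple arm model to see which tilts are feasible at the wheel, and estimate the wheel's pose and the valve angle.

```bash
cat > kin.py <<'E'
import numpy as np
from scipy.spatial.transform import Rotation as Ro
S=[([-1.268,.615,-.013,1.423,.008,1.103,-.04],[210.47,614.95,243.64]),([-.251,.242,.281,1.591,-.069,1.318,1.618],[490.72,-2.81,403.63]),
([-.156,.244,.182,.868,-.049,1.981,1.577],[481.37,-.39,663.08]),([-.25,.073,.223,1.393,-.011,1.524,1.548],[456.92,-.68,553.94])]
def rots(q,sg=-1):
    R=[np.eye(3)]
    for i,a in enumerate(q): R.append(R[-1]@Ro.from_euler('y' if i%2 else 'z',a if i%2 else sg*a).as_matrix())
    return R
def basis(q,sg=-1):
    R=rots(q,sg); ez=np.array([0,0,1.]);ex=np.array([1.,0,0])
    return np.column_stack([ez,R[2]@ez,R[4]@ez,R[6]@ez,R[1]@ex,R[2]@ex,R[4]@ex,R[6]@ex])
E
python3 - <<'E'
from kin import *
for sg in(-1,1):
    A=np.vstack([basis(q,sg) for q,_ in S]);b=np.hstack([p for _,p in S])
    for k in((0,1,2,3),tuple(range(8))):
        x,*_=np.linalg.lstsq(A[:,k],b,rcond=1e-3);print(sg,x.round(1),(A[:,k]@x-b).round(1))
    print(rots(S[3][0],sg)[-1].round(3).tolist())
E
python3 - <<'E'
from h import *
from scipy.optimize import least_squares
# hub/valve from wrist view 1
R=np.array([[-1,-.008,0],[-.008,1,0],[0,0,-1.]])
im=cv2.imread("pics/w1.png");cv2.imwrite("pics/c2.png",cv2.resize(im[200:384,120:400],(800,526),interpolation=2))
s=cv2.imread("pics/side0.png");cv2.imwrite("pics/c3.png",cv2.resize(s[135:265,190:310],(554,600),interpolation=2))
E
```

```text
-1 [245.1 525.8 382.4 259.4] [-22.9   2.2  -0.7   1.5  19.6  -3.   -0.1  20.5   3.8   0.   21.1  -0.1]
-1 [261.6 548.5 373.4 304.9 -65.2 -20.    2.9 -83.1] [-22.4   7.6   1.9  -1.6  -3.2  -5.7   0.3   8.2  -0.7  -0.5   2.6   4.4]
[[0.006, -0.988, 0.153], [-1.0, -0.006, -0.001], [0.002, -0.153, -0.988]]
1 [ 1160.9 -1912.3   854.  -1135.8] [-322.4 -292.   106.5 -108.7  149.5 -176.8 -232.4   71.5  157.2   83.1
    9.5  -86.9]
1 [ -205.4 -2114.    399.8 -3271.7  -527.6  1078.7   312.1  -143.7] [-368.3 -131.8   15.   -27.2   39.8  -49.6   -2.6   14.2   -6.5   -2.5
 -111.    41.1]
[[0.006, 0.988, 0.153], [1.0, -0.006, 0.001], [0.002, 0.153, -0.988]]
```

View pics/c2.png

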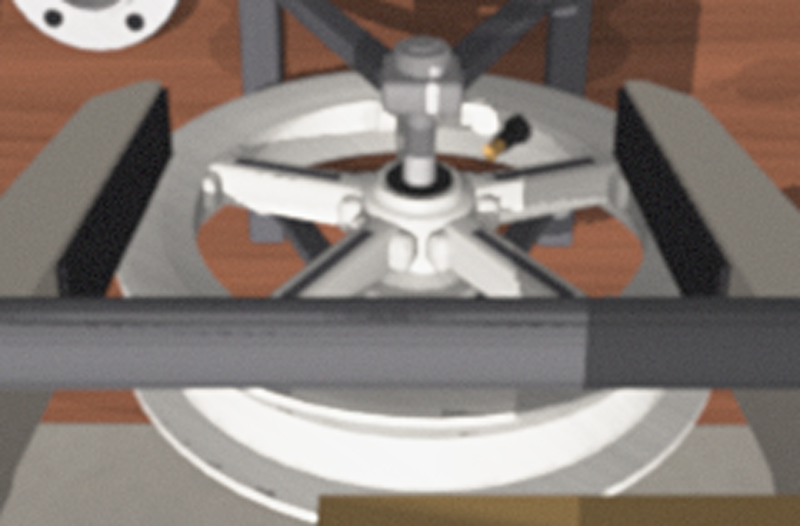

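View pics/c3.png

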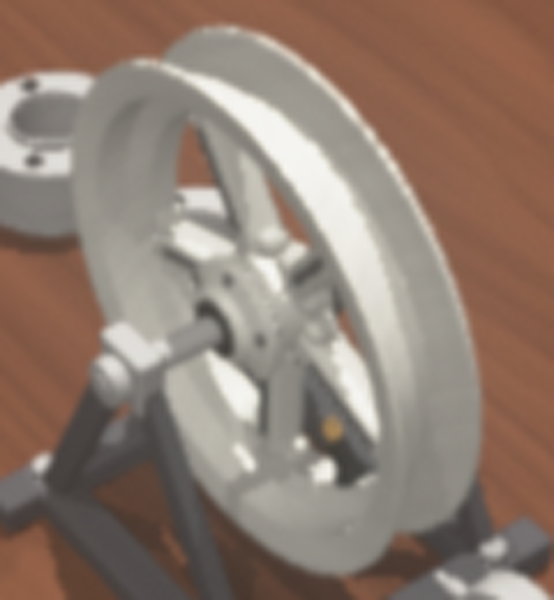

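The valve tip (gold) is at crop pixel (490,150) and its root at (518,130). That puts it below the axle on the +y side. Next I'll compute its angle and check tilt feasibility with the fitted arm model.

```bash
cat >> h.py <<'E'
def wristcal(p,R):
    p=np.array(p);R=np.array(R)
    R0=np.array([[-.946,.324,-.001],[.324,.946,-.002],[0,-.003,-1]]);
    W0=np.array([[.324,.946,-.003],[.903,-.308,.301],[.284,-.1,-.954]])
    Rc=(W0@R0)@R.T; o=p+R@np.array([85.18,.13,-140.88]);T=np.eye(4);T[:3,:3]=Rc;T[:3,3]=-Rc@o
    return {"K":ctrl.calibration("wrist")["K"],"world_to_cam":T}
E
cat > ik.py <<'E'
from kin import *
from scipy.optimize import least_squares
A=np.vstack([basis(q)[:,:4] for q,_ in S]);L=np.linalg.lstsq(A,np.hstack([p for _,p in S]),rcond=None)[0]
lo=np.array([-3.12,-.3,-1.34,.26,-1.36,.01,-2.84]);hi=np.array([3.12,2.06,1.32,2.42,4.5,1.98,2.84])
def solve(p,tilt):
    d=np.array([np.sin(tilt),0,-np.cos(tilt)]);best=None
    for s in(0,.3,-.5):
        f=lambda q:np.r_[(basis(q)[:,:4]@L-p)/100,(rots(q)[6][:,2]-d)*3,(q-np.r_[0,.3,s,1.4,0,1,1.6])*1e-3]
        r=least_squares(f,np.r_[-s,.3,s,1.4,0,1,1.6],bounds=(lo,hi))
        if best is None or r.cost<best.cost:best=r
    return best
E
python3 - <<'E'
from h import *
c=wristcal([490.72,-2.81,403.63],[[-1,-.008,0],[-.008,1,0],[0,0,-1.]])
for u in((291.5,252.5),(301,245.5),(267,267)):print(ray("wrist",u,0,645,c).round(1))
# valve in side: crop -> full
f=120/554
for u in((333,430),(355,470)):print(ray("side",(190+u[0]*f,135+u[1]*f),0,645).round(1))
from ik import *
print(L)
for z in(260,230):
  for x in (640,):
    for t in(.4,.6,.8,1.0,1.2,1.4):
        r=solve(np.array([x,-5,z]),t);print(z,t,round(r.cost,4),r.x.round(2))
E
```

```text
[645.   52.9 110.2]
[645.   71.2  86.3]
[645.   12.7 153.5]
[645.   40.3 109.2]
[645.   58.9  94.5]
[245.10016944 525.83300889 382.44420805 259.41233003]
260 0.4 0.0 [ 0.01  0.45  0.    1.74 -0.01  0.56  1.6 ]
260 0.6 0.0 [ 0.01  0.41 -0.01  1.89 -0.01  0.24  1.6 ]
260 0.8 0.0 [ 0.61  0.52 -0.85  2.03  1.86  0.39  1.6 ]
260 1.0 0.0 [ 0.79  0.72 -1.17  2.15  2.31  0.76  1.6 ]
260 1.2 0.0 [ 0.74  0.78 -1.1   2.25  2.67  0.98  1.6 ]
260 1.4 0.0 [ 0.51  0.72 -0.71  2.31  3.01  1.21  1.6 ]
230 0.4 0.0 [ 0.01  0.48 -0.    1.78 -0.01  0.48  1.6 ]
230 0.6 0.0 [ 0.02  0.45 -0.01  1.93 -0.01  0.17  1.6 ]
230 0.8 0.0 [ 0.66  0.63 -0.96  2.06  1.99  0.52  1.6 ]
230 1.0 0.0 [ 0.75  0.78 -1.14  2.18  2.39  0.82  1.6 ]
230 1.2 0.0 [ 0.68  0.81 -1.01  2.27  2.75  1.03  1.6 ]
230 1.4 0.0 [ 0.44  0.77 -0.6   2.32  3.05  1.28  1.6 ]
```

The valve is about 140° from the top on the +y side, so the wheel must turn so that its top moves toward −y. A tilt of about 0.58 rad, with the fingers shut, is enough to slide into a top window from the front. I'll build up that tilt overhead.

Emit:
{"api": "drive_tool", "payload": {"rows": [[3,0,45,0,255],[3,0,45,0,255],[3,0,45,0,255],[3,0,45,0,255],[3,0,45,0,255],[3,0,45,0,255],[3,0,45,0,255],[3,0,45,0,255],[3,0,45,0,255],[0,0,0,0,255]], "force": 10}}

```text
time: 4.35
eef_pos: [451.5, -1.2, 781.9]
eef_rot: [[-0.939, -0.006, 0.345], [-0.006, 1.0, -0.0], [-0.344, -0.002, -0.939]]
force: [-0.2, 0.8, -0.3]
grip_width: 0.189
gripper_force: 0.0
```

```bash
python3 - <<'E'
from h import *
s=ctrl.read_state();print(s['time'],s['eef_pos'],np.round(s['eef_rot'],3).tolist(),np.round(s['joint_pos'],3),s['grip_width'])
E
```

```text
4.35 [451.51681471  -1.20095342 781.87195055] [[-0.939, -0.006, 0.345], [-0.006, 1.0, -0.0], [-0.344, -0.002, -0.939]] [-0.252  0.148  0.296  0.665 -0.059  1.982  1.577] 0.18865484569021726
```

Emit:
{"api": "drive_tool", "payload": {"rows": [[6,0,45,0,255],[6,0,45,0,255],[6,0,45,0,255],[6,0,45,0,255],[6,0,45,0,255],[6,0,45,0,255],[0,0,-40,0,255],[0,0,-40,0,255]]}}

```text
time: 5.15
eef_pos: [458.4, -1.5, 785.0]
eef_rot: [[-0.851, -0.001, 0.525], [-0.003, 1.0, -0.002], [-0.525, -0.003, -0.851]]
force: [0.6, -0.1, 0.4]
grip_width: 0.005
gripper_force: 0.0
```

```bash
python3 - <<'E'
from h import *
s=ctrl.read_state();print(s['time'],s['eef_pos'],np.round(s['eef_rot'],3).tolist(),np.round(s['joint_pos'],3),s['grip_width'])
E
```

```text
5.15 [458.43800273  -1.4529944  784.98565419] [[-0.851, -0.001, 0.525], [-0.003, 1.0, -0.002], [-0.525, -0.003, -0.851]] [-0.348  0.013  0.29   0.896  0.029  1.682  1.526] 0.004944628987970589
```

Emit:
{"api": "drive_tool", "payload": {"rows": [[4,-1,-45,0,255],[4,-1,-45,0,255],[4,-1,-45,0,255],[4,-1,-45,0,255],[4,-1,-45,0,255],[4,-1,-45,0,255],[4,-1,-45,0,255],[4,-1,-45,0,255],[4,-1,-45,0,255],[4,-1,-45,0,255],[4,-1,-20,0,255],[0,0,0,0,255]]}}

```text
time: 6.35
eef_pos: [499.1, -12.1, 310.1]
eef_rot: [[-0.859, -0.002, 0.512], [-0.004, 1.0, -0.001], [-0.512, -0.003, -0.859]]
force: [-0.4, 0.3, 0.8]
grip_width: 0.008
gripper_force: 0.0
```

```bash
python3 - <<'E'
from h import *
s=ctrl.read_state();c=ctrl.calibration("wrist");w=ctrl.capture("wrist")[:,:,::-1]
print(s['time'],s['eef_pos'],np.round(s['eef_rot'],3).tolist(),np.round(s['joint_pos'],3),s['force'])
np.savez("w2.npz",K=c["K"],T=c["world_to_cam"]);cv2.imwrite("pics/w2.png",w)
v=w.copy()
C=np.array([657,-6,175.])
for r,x in((141,-25),(106,-20)):
    a=np.linspace(0,2*np.pi,90);P=C+np.c_[0*a+x,r*np.sin(a),r*np.cos(a)]
    cv2.polylines(v,[proj("wrist",P,c).astype(int)],True,(0,0,255))
cv2.imwrite("pics/w2o.png",cv2.resize(v,(768,576)))
E
```

```text
6.35 [499.13946813 -12.0574916  310.14662771] [[-0.859, -0.002, 0.512], [-0.004, 1.0, -0.001], [-0.512, -0.003, -0.859]] [-0.294  0.116  0.298  2.161 -0.089  0.332  1.643] [-0.44853593  0.27109091  0.76758931]
```

View pics/w2o.png

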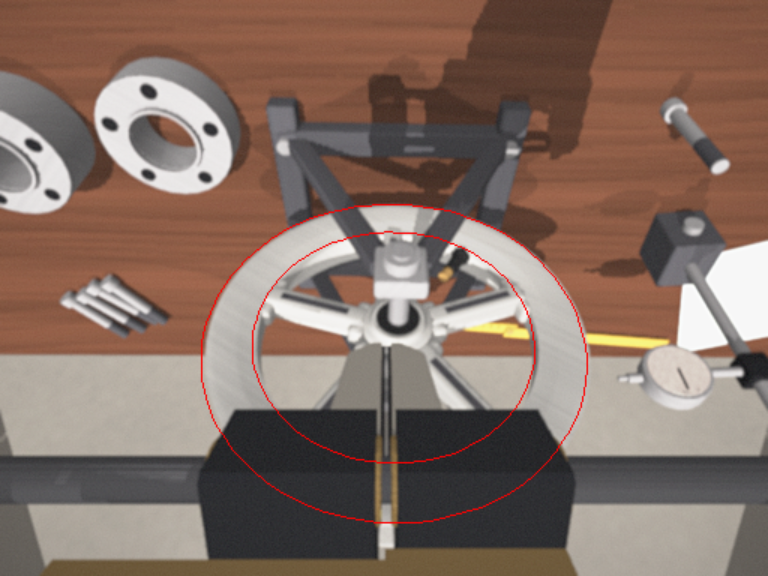

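The overlay fits the rim. The valve's gold tip is at (445,275) and the spoke ends are near (270,296) and (518,297), in this 1.5x picture. I'll turn these into angles.

```bash
python3 - <<'E'
from h import *
d=np.load("w2.npz");c={"K":d["K"],"world_to_cam":d["T"]};C=np.array([657,-6,175.])
for n,u,x in(("tip",(445,275),-12),("root",(461,255),-12),("spR",(516,298),-23),("spL",(272,296),-23),("spLR",(440,372),-23)):
    p=ray("wrist",(u[0]/1.5,u[1]/1.5),0,C[0]+x,c)-C;print(n,p.round(1),np.degrees(np.arctan2(p[1],p[2])).round(1),np.hypot(*p[1:]).round(1))
E
```

```text
tip [-12.   45.3 -60.2] 143.0 75.3
root [-12.   61.8 -85. ] 144.0 105.1
spR [-23.   98.  -25.1] 104.4 101.1
spL [-23.  -96.9 -26. ] -105.0 100.3
spLR [-23.   32.3  43.1] 36.8 53.9
```

The valve is at about 143°, with spokes at ±36°, ±108° and 180°. The top window is centred, so I'll slide in there.

Emit:
{"api": "drive_tool", "payload": {"rows": [[22,2,-18,0,255],[22,2,-18,0,255],[22,2,-18,0,255],[12,0,0,0,255],[12,0,0,0,255],[12,0,0,0,255],[12,0,0,0,255],[12,0,0,0,255],[0,0,0,0,255]]}}

```text
time: 7.3
eef_pos: [629.2, -5.8, 261.3]
eef_rot: [[-0.853, -0.003, 0.522], [-0.004, 1.0, -0.0], [-0.522, -0.002, -0.853]]
force: [-0.2, 0.7, 0.1]
grip_width: 0.009
gripper_force: 0.0
```

```bash
python3 - <<'E'
from h import *
s=ctrl.read_state();a=ctrl.capture("side")[:,:,::-1];w=ctrl.capture("wrist")[:,:,::-1]
print(s['time'],s['eef_pos'],np.round(s['joint_pos'],3),s['force'])
cv2.imwrite("pics/c4.png",np.hstack([cv2.resize(a[90:290,150:350],(400,400)),cv2.resize(w[:384,64:448],(400,400))]))
E
```

```text
7.3 [629.22287469  -5.79342212 261.30658889] [-0.172  0.384  0.191  1.949 -0.237  0.271  1.77 ] [-0.20747994  0.69280595  0.08680266]
```

View pics/c4.png

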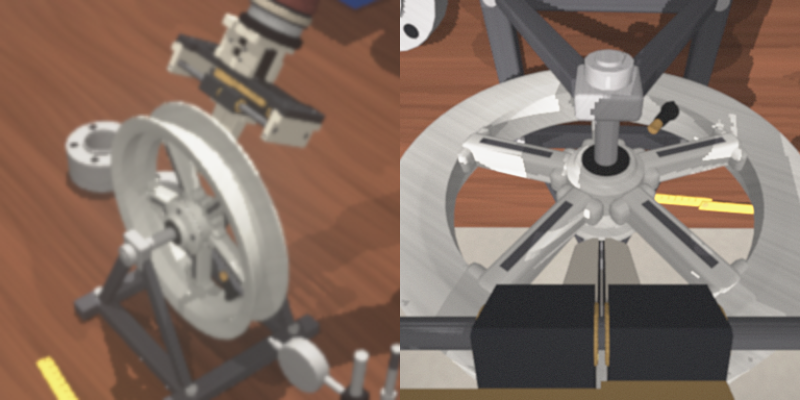

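The fingers are in the top window between the two upper spokes, with no contact. Now I'll push the −y spoke gently.

Emit:
{"api": "drive_tool", "payload": {"rows": [[-0.4,-3,-2.2,0,255],[-0.4,-3,-2.2,0,255],[-0.4,-3,-2.2,0,255],[-0.4,-3,-2.2,0,255],[-0.4,-3,-2.2,0,255],[-0.4,-3.4,-2,0,255],[-0.4,-3.4,-2,0,255],[-0.4,-3.4,-2,0,255],[-0.4,-3.4,-2,0,255],[-0.4,-3.4,-2,0,255],[-0.4,-3.4,-2,0,255]]}}

```text
time: 8.5
eef_pos: [622.6, -41.1, 236.9]
eef_rot: [[-0.855, -0.004, 0.519], [-0.004, 1.0, 0.001], [-0.519, -0.002, -0.855]]
force: [-0.8, 2.2, 0.6]
grip_width: 0.002
gripper_force: 1.4
```

Emit:
{"api": "drive_tool", "payload": {"rows": [[0,-3,-3.2,0,255],[0,-3,-3.2,0,255],[0,-3,-3.2,0,255],[0,-3,-3.2,0,255],[0,-3,-3.2,0,255],[0,-2,-3.6,0,255],[0,-2,-3.6,0,255],[0,-2,-3.6,0,255],[0,-2,-3.6,0,255],[0,0,0,0,255]]}}

```text
time: 9.5
eef_pos: [623.2, -66.3, 206.6]
eef_rot: [[-0.854, -0.0, 0.521], [-0.002, 1.0, -0.003], [-0.521, -0.003, -0.854]]
force: [-0.2, -0.4, 1.6]
grip_width: 0.006
gripper_force: 0.0
```

```bash
cat > look.py <<'E'
from h import *
import sys
n=sys.argv[1]
s=ctrl.read_state();c=ctrl.calibration("wrist");w=ctrl.capture("wrist")[:,:,::-1];a=ctrl.capture("side")[:,:,::-1]
print(s['time'],s['eef_pos'].round(1),np.round(s['joint_pos'],3),s['force'].round(1))
np.savez(n+".npz",K=c["K"],T=c["world_to_cam"]);cv2.imwrite(f"pics/{n}w.png",w);cv2.imwrite(f"pics/{n}s.png",a)
cv2.imwrite(f"pics/{n}.png",np.hstack([cv2.resize(a[120:280,180:300],(300,400),interpolation=2),cv2.resize(w,(500,375),interpolation=2) if 0 else cv2.copyMakeBorder(cv2.resize(w,(500,375)),0,25,0,0,0)]))
# gold valve tip: mask in wrist image, candidate blobs near wheel plane radius 72
hsv=cv2.cvtColor(np.ascontiguousarray(w),cv2.COLOR_BGR2HSV);C=np.array([657,-6,175.])
m=cv2.inRange(hsv,(8,100,60),(28,255,255));k,_,st,ce=cv2.connectedComponentsWithStats(m)
for i in range(1,k):
    if st[i,4]>=6:
        p=ray("wrist",ce[i],0,C[0]-12,c)-C;r=np.hypot(*p[1:])
        if 55<r<95:print("gold?",ce[i].round(),st[i,4],"r",r.round(1),"phi",np.degrees(np.arctan2(p[1],p[2])).round(1))
E
python3 look.py p1
```

```text
9.5 [623.2 -66.3 206.6] [ 0.106  0.458 -0.019  2.013 -0.284  0.13   1.935] [-0.2 -0.4  1.6]
gold? [284. 192.] 1705 r 55.8 phi -132.6
gold? [227. 202.] 980 r 86.0 phi -109.1
gold? [447. 225.] 2225 r 66.4 phi 98.3
gold? [252. 319.] 234 r 81.4 phi -50.5
gold? [263. 319.] 218 r 77.1 phi -47.7
```

```bash
cat > fit.py <<'E'
from h import *
import sys
C=np.array([657,-6,175.])
def P(x,a,r,t=0):  # wheel-polar to world, a deg from up toward +y, t tangential
    a=np.radians(a);return C+np.array([x,r*np.sin(a)+t*np.cos(a),r*np.cos(a)-t*np.sin(a)])
def fit(n,lim=62,ph=np.arange(-36,36,.5),w=None,top=False):
    d=np.load(n+".npz");c={"K":d["K"],"world_to_cam":d["T"]};w=cv2.imread(f"pics/{n}w.png")
    hsv=cv2.cvtColor(w,cv2.COLOR_BGR2HSV);white=((hsv[...,1]<50)&(hsv[...,2]>90)).astype(float)
    reg=np.zeros(w.shape[:2],np.uint8)
    A=np.arange(lim,360-lim+1,4.) if not top else np.arange(-lim,lim+1,4.)
    poly=[P(-12,a,92) for a in A]+[P(-12,a,42) for a in A[::-1]]
    cv2.fillPoly(reg,[proj("wrist",np.array(poly),c).astype(np.int32)],1)
    best=[]
    for p in ph:
        m=np.zeros_like(reg)
        for k in range(5):
            pts=[P(x,p+36+72*k,r,t) for x in(-23,-1) for r in(30,104) for t in(-9,9)]
            cv2.fillConvexPoly(m,cv2.convexHull(proj("wrist",np.array(pts),c).astype(np.int32)),1)
        i=(m>0)&(reg>0);o=(m==0)&(reg>0);best.append(white[i].mean()-white[o].mean())
    best=np.array(best);j=best.argmax();print(n,"valve mod 72:",ph[j],best[j].round(3),"at max-5%:",ph[best>best[j]*.95])
    return ph[j]
if __name__=="__main__":
    for n in sys.argv[1:]:fit(n)
E
cp w2.npz w2_.npz; cp pics/w2.png pics/w2w.png; python3 fit.py w2 p1
```

```text
w2 valve mod 72: 1.0 0.502 at max-5%: [-0.5  0.   0.5  1.   1.5  2. ]
p1 valve mod 72: 25.5 0.446 at max-5%: [24.  24.5 25.  25.5 26.  26.5 27.  27.5 28. ]
```

The spoke fit says the valve went from 145° to about 97°. I'll continue this push.

Emit:
{"api": "drive_tool", "payload": {"rows": [[0,-2,-2.6,0,255],[0,-2,-2.6,0,255],[0,-2,-2.6,0,255],[0,-2,-2.6,0,255],[0,0,-2.7,0,255],[0,0,-2.7,0,255],[0,0,-2.7,0,255],[0,0,0,0,255]]}}

```text
time: 10.4
eef_pos: [622.6, -72.8, 187.7]
eef_rot: [[-0.855, -0.002, 0.519], [-0.003, 1.0, -0.001], [-0.519, -0.002, -0.855]]
force: [-0.5, -0.2, 0.0]
grip_width: 0.004
gripper_force: 0.1
```

```bash
python3 look.py p2 | head -1; python3 fit.py p2
```

```text
10.4 [622.6 -72.8 187.7] [ 0.152  0.49  -0.063  2.029 -0.286  0.083  1.956] [-0.5 -0.2  0. ]
p2 valve mod 72: 9.5 0.34 at max-5%: [ 2.5  7.   7.5  8.   8.5  9.   9.5 10.  10.5 11.  11.5]
```

Emit:
{"api": "drive_tool", "payload": {"rows": [[0,0,3,0,255],[-15,0,2,0,255],[-20,0,2,0,255],[-22,10,22,0,255],[0,25,25,0,255],[-20,25,20,0,255],[-40,7,30,0,255],[-20,0,20,0,255],[0,0,0,0,255]]}}

```text
time: 11.4
eef_pos: [485.4, -4.9, 314.9]
eef_rot: [[-0.852, -0.005, 0.524], [-0.004, 1.0, 0.002], [-0.524, -0.0, -0.852]]
force: [0.8, -0.4, -0.2]
grip_width: 0.005
gripper_force: 0.0
```

```bash
python3 look.py p3; python3 fit.py p3
```

```text
11.4 [485.4  -4.9 314.9] [-0.418  0.082  0.404  2.194 -0.069  0.321  1.61 ] [ 0.8 -0.4 -0.2]
gold? [230. 192.] 389 r 57.5 phi -144.4
gold? [286. 193.] 270 r 60.9 phi 139.7
gold? [201. 194.] 73 r 83.1 phi -121.2
gold? [311. 195.] 42 r 84.8 phi 120.9
gold? [196. 226.] 819 r 71.9 phi -85.2
gold? [318. 226.] 938 r 75.6 phi 85.1
p3 valve mod 72: 1.0 0.474 at max-5%: [-1.5 -1.  -0.5  0.   0.5  1.   1.5  2.   2.5  3. ]
```

View pics/p3.png

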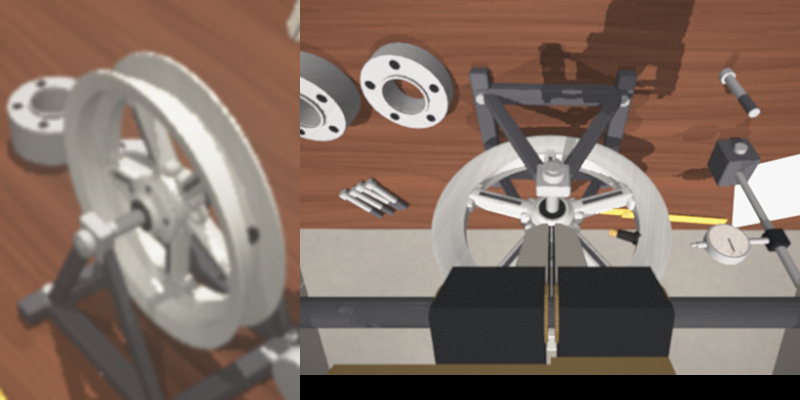

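The valve is now at about 73°: its tip is at wrist pixel (323,240), pointing at the axle. The spokes are again at about ±36°, so I'll repeat the push on the next spoke.

Emit:
{"api": "drive_tool", "payload": {"rows": [[22,0,-17,0,255],[22,0,-17,0,255],[22,0,-17,0,255],[12,0,-1,0,255],[12,0,-1,0,255],[12,0,-1,0,255],[12,0,0,0,255],[12,0,0,0,255],[12,0,0,0,255],[0,0,0,0,255]]}}

```text
time: 12.5
eef_pos: [626.2, -5.0, 259.0]
eef_rot: [[-0.853, -0.004, 0.522], [-0.004, 1.0, -0.0], [-0.522, -0.002, -0.853]]
force: [-1.0, -0.5, -0.6]
grip_width: 0.008
gripper_force: 0.0
```

```bash
python3 - <<'E'
from h import *
for n,u,v in(("w2",(297,183),(307,170)),("p3",(322.6,239.6),(346,246))):
    d=np.load(n+".npz");c={"K":d["K"],"world_to_cam":d["T"]}
    for q in(u,v):
        p=ray("wrist",q,0,645,c)-np.array([657,-6,175.]);print(n,np.hypot(*p[1:]).round(1),np.degrees(np.arctan2(p[1],p[2])).round(1))
E
```

```text
w2 76.1 143.0
w2 104.8 144.2
p3 82.0 72.4
p3 109.0 72.2
```

Emit:
{"api": "drive_tool", "payload": {"rows": [[-0.3,-3,-1.8,0,255],[-0.3,-3,-1.8,0,255],[-0.3,-3,-1.8,0,255],[-0.3,-3,-1.8,0,255],[-0.3,-3,-1.8,0,255],[-0.3,-3.4,-2,0,255],[-0.3,-3.4,-2,0,255],[-0.3,-3.4,-2,0,255],[-0.3,-3.4,-2,0,255],[-0.3,-3.4,-2,0,255],[-0.3,-3.4,-2,0,255]]}}

```text
time: 13.6
eef_pos: [620.9, -40.5, 236.8]
eef_rot: [[-0.854, -0.004, 0.52], [-0.004, 1.0, 0.001], [-0.52, -0.002, -0.854]]
force: [-0.1, 3.4, 1.8]
grip_width: 0.006
gripper_force: 1.4
```

Emit:
{"api": "drive_tool", "payload": {"rows": [[0,-3,-3.2,0,255],[0,-3,-3.2,0,255],[0,-3,-3.2,0,255],[0,-3,-3.2,0,255],[0,-3,-3.2,0,255],[0,-2,-3.6,0,255],[0,-2,-3.6,0,255],[0,-2,-3.6,0,255],[0,-2,-3.6,0,255],[0,0,0,0,255]]}}

```text
time: 14.6
eef_pos: [621.2, -65.8, 206.4]
eef_rot: [[-0.854, -0.0, 0.521], [-0.002, 1.0, -0.003], [-0.521, -0.003, -0.854]]
force: [0.3, 0.0, -0.4]
grip_width: 0.007
gripper_force: 0.0
```

Emit:
{"api": "drive_tool", "payload": {"rows": [[0.5,-2,-2.6,0,255],[0.5,-2,-2.6,0,255],[0.5,-2,-2.6,0,255],[0,-2,-2.6,0,255],[0,0,-2,0,255],[0,0,-2,0,255],[0,0,-1.5,0,255],[0,0,-1,0,255],[0,0,0,0,255]]}}

```text
time: 15.5
eef_pos: [622.8, -72.2, 189.9]
eef_rot: [[-0.854, -0.002, 0.521], [-0.003, 1.0, -0.001], [-0.521, -0.002, -0.854]]
force: [-0.4, 0.4, 1.4]
grip_width: 0.005
gripper_force: 0.6
```

```bash
python3 look.py p4|head -1; python3 fit.py p4
```

```text
15.5 [622.8 -72.2 189.9] [ 0.138  0.486 -0.045  2.029 -0.371  0.088  2.038] [-0.4  0.4  1.4]
p4 valve mod 72: 11.5 0.338 at max-5%: [ 4.5  9.5 10.  10.5 11.  11.5 12.  12.5]
```

Emit:
{"api": "drive_tool", "payload": {"rows": [[0,0,-1.3,0,255],[0,0,-1.3,0,255],[0,0,0,0,255]]}}

```text
time: 15.9
eef_pos: [622.7, -71.8, 187.2]
eef_rot: [[-0.854, -0.003, 0.52], [-0.004, 1.0, -0.0], [-0.52, -0.002, -0.854]]
force: [-0.2, -0.2, 1.8]
grip_width: 0.004
gripper_force: 0.6
```

Emit:
{"api": "drive_tool", "payload": {"rows": [[0,0,2.5,0,255],[-15,0,2,0,255],[-20,0,2,0,255],[-22,10,22,0,255],[0,20,25,0,255],[-20,0,20,0,255],[-40,-40,30,0,255],[-20,-40,30,0,255],[0,-40,20,0,255],[0,-40,0,0,255],[0,-20,0,0,255],[0,0,0,0,255]]}}

```text
time: 17.1
eef_pos: [494.9, -214.2, 332.2]
eef_rot: [[-0.854, 0.004, 0.52], [0.002, 1.0, -0.005], [-0.52, -0.003, -0.854]]
force: [-0.6, 0.1, -0.1]
grip_width: 0.006
gripper_force: 0.0
```

```bash
python3 look.py p5|head -1; python3 fit.py p5; python3 - <<'E'
from fit import *
d=np.load("p5.npz");c={"K":d["K"],"world_to_cam":d["T"]};w=cv2.imread("pics/p5w.png");s=cv2.imread("pics/p5s.png")
pw=proj("wrist",np.array([P(-12,0,72),P(-12,0,106)]),c);ps=proj("side",np.array([P(-12,0,72),P(-12,0,106)]));print(pw,ps)
h=proj("wrist",C,c)[0].astype(int);x0=max(0,min(h[0]-100,312));y0=max(0,min(h[1]-75,384-200))
print("crop",x0,y0)
cv2.imwrite("pics/c6.png",np.hstack([cv2.resize(w[y0:y0+200,x0:x0+200],(500,500),interpolation=2),cv2.resize(s[130:270,200:284],(300,500),interpolation=2)]))
E
```

```text
17.1 [ 494.9 -214.2  332.2] [ 0.434  0.178  0.081  2.006 -0.547  0.532  2.494] [-0.6  0.1 -0.1]
p5 valve mod 72: -2.0 0.465 at max-5%: [-2.5 -2.  -1.5 -1.  -0.5  0.   0.5  1.   1.5]
[[452.45711057 259.67170029]
 [466.61121384 290.40322798]] [[250.1610694  173.96843484]
 [250.10704644 162.0764344 ]]
crop 312 137
```

View pics/c6.png

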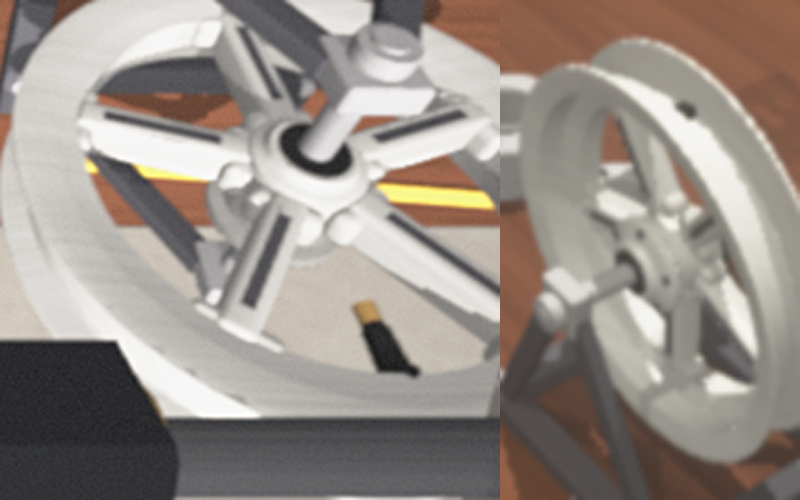

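```bash
python3 - <<'E'
from fit import *
fit("p5",lim=60,top=True); fit("p5",lim=0)
d=np.load("p5.npz");c={"K":d["K"],"world_to_cam":d["T"]};w=cv2.imread("pics/p5w.png").astype(int)
reg=np.zeros(w.shape[:2],np.uint8)
cv2.fillPoly(reg,[proj("wrist",np.array([P(-12,-22,76),P(-12,22,76),P(-12,22,104),P(-12,-22,104)]),c).astype(np.int32)],1)
m=(w.max(2)<70)&(reg>0);v,u=np.nonzero(m);print(m.sum())
for q in zip(*[np.array_split(np.array(a)[np.argsort(v)],3) for a in(u,v)]):
    if len(q[0]):p=ray("wrist",(q[0].mean(),q[1].mean()),0,645,c)-C;print(p.round(1),np.degrees(np.arctan2(p[1],p[2])).round(1))
E
```

```text
p5 valve mod 72: -8.5 0.153 at max-5%: [-11.  -10.5 -10.   -9.5  -9.   -8.5  -8.   -7.5  -7. ]
p5 valve mod 72: -4.5 0.283 at max-5%: [-5.5 -5.  -4.5 -4.  -3.5 -3.  -2.5 -2.  -1.5 -1.  -0.5  0.   0.5  1. ]
169
[-12.    5.6  82.9] 3.8
[-12.    5.5  88.9] 3.5
[-12.    5.9  94.2] 3.6
```

The valve is near the top: the gold tip is at (366,308) in the left crop and its root is at (400,370). The dark slots on all five spoke faces are clear. I'll fit the centre and angle together from the slots, so an error in the assumed centre doesn't bias the angle.

```bash
python3 - <<'E'
from fit import *
from scipy.optimize import least_squares
d=np.load("p5.npz");c={"K":d["K"],"world_to_cam":d["T"]}
sl=[(36,(385,212),(490,280)),(108,(357,150),(462,116)),(180,(246,28),(289,103)),(252,(120,116),(221,139)),(324,(285,220),(248,303))]
for x0 in(629,634,639):
    for yaw in (0,-.02):
        pts=[]
        for a,p,q in sl:
            for u in(p,q):
                X=np.array([312+u[0]/2.5,137+u[1]/2.5]);r=ray("wrist",X,0,x0,c)
                r=ray("wrist",X,0,x0-yaw*(r[1]+6),c);pts.append((a,r[1],r[2]))
        pts=np.array(pts)
        def f(v):
            a=np.radians(pts[:,0]+v[2]);y=pts[:,1]-v[0];z=pts[:,2]-v[1];return y*np.cos(a)-z*np.sin(a)
        r=least_squares(f,[-6,175,0]);print(x0,yaw,r.x.round(2),r.fun.round(1))
        b=[ray("wrist",np.array([312+u/2.5,137+v/2.5]),0,x0+11,c)[1:]-r.x[:2] for u,v in((366,308),(392,362))]
        print("  valve",[np.degrees(np.arctan2(*q)).round(1) for q in b],[np.hypot(*q).round(0) for q in b])
E
```

```text
629 0 [-3.1000e+00  1.7888e+02  8.0000e-02] [-1.3  1.2 -1.5  0.5  1.2 -1.8 -0.4 -0.  -0.6 -0.5]
  valve [np.float64(-0.3), np.float64(-0.2)] [np.float64(71.0), np.float64(95.0)]
629 -0.02 [ -3.07 178.85   0.52] [-1.2  1.6 -1.4  0.8  0.5 -2.1  0.6  0.4 -0.9 -1.4]
  valve [np.float64(-0.4), np.float64(-0.2)] [np.float64(71.0), np.float64(95.0)]
634 0 [6.5000e-01 1.7479e+02 8.0000e-02] [-1.4  1.2 -1.5  0.5  1.2 -1.8 -0.4 -0.  -0.6 -0.5]
  valve [np.float64(-0.5), np.float64(-0.2)] [np.float64(73.0), np.float64(97.0)]
634 -0.02 [  0.73 174.69   0.52] [-1.2  1.7 -1.4  0.8  0.5 -2.2  0.7  0.4 -1.  -1.4]
  valve [np.float64(-0.5), np.float64(-0.3)] [np.float64(73.0), np.float64(97.0)]
639 0 [4.3900e+00 1.7069e+02 8.0000e-02] [-1.4  1.2 -1.5  0.5  1.3 -1.9 -0.4 -0.  -0.6 -0.5]
  valve [np.float64(-0.6), np.float64(-0.3)] [np.float64(74.0), np.float64(99.0)]
639 -0.02 [  4.53 170.53   0.52] [-1.2  1.7 -1.5  0.8  0.5 -2.2  0.7  0.5 -1.  -1.4]
  valve [np.float64(-0.7), np.float64(-0.4)] [np.float64(74.0), np.float64(99.0)]
```

The valve is within about half a degree of vertical, the wheel is still, and the arm is clear of everything.

```bash
python3 -c "
from cell import ctrl
print(ctrl.sign_off())"
```

```text
the job is handed in; nothing more can be done
None
```

The valve stem is at twelve o'clock, within about 1° by camera. I got it there with two gentle pushes on the spokes and handed the job in at about 17 s, with the wheel still and the arm clear. To get past the rim I had to tilt the tool about 0.55 rad by driving the arm to its reach limit overhead. That briefly put joint 6 at 1.982 rad against the listed limit of 1.98, and the hand-in reported no verdict.

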